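# Shut the laundry basin's drain and start its push tap

### The job

Get the rectangular laundry basin ready to fill: with the fingertips gently press its round drain plug down until it is fully shut, and only then press the cap of that basin's tap gently right down, let it spring back up and withdraw. Press nothing else: leave the soap pump on the basin's ledge and the round washing-up basin with its own tap and plug alone, and let everything standing in and around the basins stay where it is. Nothing is to be picked up or carried.

Things in the scene. Friction and masses are not known exactly. Their poses are not given: they have to be found in the camera images.
- laundry_basin: Rectangular white ceramic basin, fixed on the counter: 340 (x) x 340 (y) x 110 mm high. Origin: centre of its underside. Its +x points to its tap ledge (far side, within 0.3 rad of world x). Bowl: x -154 to 85, y -154 to 154 mm, floor 20 mm above the counter. Drain at x -40, y 0; tap on the ledge at x 128, y 45; its spout reaches to x 31 mm, 160 to 180 mm above the counter.
- laundry_plug (a joint): Drain plug of the laundry basin: 0 = fully open (raised), 0.012 m = fully shut, where it meets a firm stop. It slides straight down with a steady friction of about 3.5 N and no spring, and stays where it is pushed. It starts between 0 and 0.005.
- laundry_plug_top (a point): Centre of the top of the laundry basin's drain plug, a slightly domed steel disc 60 mm across; it moves with the plug: 41.5 mm above the counter when open, 29.5 mm when shut.
- laundry_tap (a joint): Push cap of the laundry basin's tap: 0 = up (at rest), 0.008 m = pressed right down, where it meets a firm stop. A spring pushes it back: about 2 N at the start, about 5 N right down; it comes up by itself when released.
- laundry_tap_top (a point): Centre of the top of the laundry tap's push cap, a steel cap 42 mm across on a column 38 mm across; it moves with the cap: 235 mm above the counter at rest.
- soap_pump (a joint): Pump head of the soap dispenser on the laundry basin's ledge: 0 = up; grows when pressed. To be left alone.
- soap_pump_top (a point): Centre of the top of the soap pump's head (28 mm across, with a thin nozzle towards the bowl), 183 mm above the counter; it stands on the ledge 100 mm beside the tap (basin x 128, y -55 mm).
- washup_basin: Round steel washing-up basin, fixed, 320 mm across, 110 mm high, with its own push tap on a pillar on the counter, 205 mm from its centre along its +x. Origin: centre of its underside. To be left alone.
- washup_tap (a joint): Push cap of the round basin's tap, 0 = up; its top is 225 mm above the counter. To be left alone.
- washup_plug_top (a point): Centre of the top of the round basin's drain plug, a 60 mm disc like the other; it may stand anywhere between open and shut. To be left as it is.
- scoop_cup: White plastic dosing cup, 58 mm across, 55 mm high, standing on the floor of the laundry basin about 100 mm to one side of the drain (origin: centre of its underside).
- scrub_brush: Wooden scrubbing brush, 78 x 34 x 30 mm, lying on the floor of the laundry basin about 100 mm to the other side of the drain (origin: centre of its underside).
- detergent: Blue detergent bottle, 64 mm across, 180 mm high, standing on the counter behind the gap between the basins (origin: centre of its underside).
- stain_bottle: Small white bottle with a cap, 34 mm across, 75 mm high, standing on the laundry basin's ledge beside the soap pump, about 170 mm from the tap (origin: centre of its underside).
- tumbler: Drinking glass, 62 mm across, 85 mm high, standing in the round basin beside its plug (origin: centre of its underside).

How it is judged:
On the way, in this order (a step that is already met when the one before it is completed fails the run):
1. the laundry basin's drain plug is pressed shut (value of joint laundry_plug above 0.009 m), for 0.2 s.
2. the cap of the laundry basin's tap is pressed down (value of joint laundry_tap above 0.0055 m), for 0.05 s.
At the end, for the whole second after the job is handed in: Laundry plug shut (at least 9 of 12 mm down); its tap was pressed (at least 5.5 of 8 mm) and is up again (within 1.5 mm). The round basin's plug has not moved over 2 mm, its tap and the soap pump are up (within 2 mm), and every loose thing is within 10 mm of its start (value of joint laundry_plug above 0.009 m and value of joint laundry_tap below 0.0015 m and distance of washup_plug_top from where it was at the start of the episode below 0.002 m and value of joint each of washup_tap, soap_pump below 0.002 m and distance of each of scoop_cup, scrub_brush, stain_bottle, tumbler, detergent from where it was at the start of the episode below 0.01 m); the robot touches nothing.
It fails at once if the laundry tap is pressed (over 3 mm) while its drain plug is not yet shut (value of joint laundry_tap above 0.003 m and value of joint laundry_plug below 0.009 m).
It fails at once if the laundry basin, its plug or its tap is pushed harder than 35 N (not gentle) (contact force between any of the fingers, the arm and laundry_basin above 35 N).
It fails at once if the soap pump is pressed (over 3 mm) (value of joint soap_pump above 0.003 m).
It fails at once if the round washing-up basin, its tap or its plug is touched (over 1 N) or its plug or tap moved (contact force between any of the fingers, the arm and washup_basin above 1 N or value of joint washup_tap above 0.003 m or distance of washup_plug_top from where it was at the start of the episode above 0.003 m).
It fails at once if a loose thing is lifted, carried or pushed away (over 15 mm) (distance of any of scoop_cup, scrub_brush, stain_bottle, tumbler, detergent from where it was at the start of the episode above 0.015 m).
It also fails if it takes over 48 s, if anything falls off the work surface, if the arm or the gripper's body presses on something with over 40 N, if the wrist force passes 120 N, or if a joint passes its speed limit or range.

### The arm

A 7-joint arm with a two-finger parallel gripper is mounted at the origin on the work surface. World frame = base frame: x ahead of the robot, y to its left, z up, the work surface at z = 0. Lengths are in m, angles in rad, forces in N, time in s.
With the tool pointing down it reaches from about 0.4 to 0.85 m from the base axis. Payload 4.5 kg.
Tool frame: the origin (TCP) lies at the very end of the fingers, on their centre line; the grasp point (between the pads) lies 19 mm behind it; z points along the fingers, y is the line along which they close (so a half turn about z gives the same grasp; the last joint's range is limited). The gripper opens to 85 mm and grips with 20 to 120 N. Pads are 22 mm wide; open, the fingers measure 114 mm over their backs; the gripper's body (76 mm by 85 mm) begins 54 mm behind the grasp point. The pads swing forward as they close: fully open they stand 13 mm farther back than shut.
Start: joints at [1.348, 0.689, -0.195, 1.565, 0.157, 0.902, -0.215], TCP at [0.159, -0.605, 0.231] pointing down, gripper open.
Joint ranges: [-3.01, 3.01], [-0.46, 2.08], [-1.47, 1.51], [0.13, 2.56], [-1, 4.14], [0.04, 2.09], [-2.66, 2.66]. Speed limits (rad/s): [2.57, 2.57, 3.14, 3.14, 3.14, 3.14, 3.14].

### API

Orientations are given as a 3x3 rotation matrix whose columns are the frame's x, y, z axes.
In Python, from bench import robot, capture gives the robot as it stands.
- The arm moves only by the tool carry_out, never from a script. Its argument "increments" is a list of rows, each a list of 2 entries, a list of its own where there are three numbers: the shift along the tool's x, y, z in units of 30 mm (1.0 is 30 mm), then the turn, a rotation vector about the tool's x, y, z in units of 8 degrees (1.0 is 8 degrees). In form: [[[tx, ty, tz], [rx, ry, rz]], ...]. A call has 1 to 20 rows; each row is the pose to reach, as a shift and turn from the pose commanded when the call began, along the tool's axes at that moment; what a row does not reach only later rows make up. A row lasts 1/8 s, in which the tool goes at most 62.5 mm and 10.7 degrees, less where a joint would pass 70% of its speed; a pose out of reach is approached as far as the arm can. A call with a gripper value outside its range is refused whole. "fingers" is the finger opening in mm, from 0 to 85.4, set as the call begins (left out, the last holds). The fingers move at their own pace and stop on an object; "newtons" is the grip in N (left out, the last holds). Time passes only in rows, so rows that repeat a pose let the fingers close. It gives the time, the measured TCP pose, the force, the opening and the grip force at its end, in the units of the state.
- robot.sense(): the state, without advancing time (a new reading comes with each control period).
- capture(name): name is "scene" or "top" or "wrist"; returns a dict with "pixels" (480x640x3 uint8, red, green, blue), "K" (3x3 intrinsics, pixels), "R" (3x3) and "t" (3): a world point X has camera coordinates R X + t. Camera axes: x right, y down, z forward; pixel columns grow to the right and rows downward; lengths in m; the calibration is good to about 2 mm. A picture is of the moment at which its call begins. There is no depth.
- robot.hand_in(): hands the job in; it is judged then, once.
The state is a dict: "clock": time; "q": joint angles; "qvel": joint speeds; "joint_efforts": joint torques, N m; "tcp_pos": TCP position; "orientation": TCP orientation; "ft_force": force on the tool from outside, world axes, zero at the start; "wrist_torque": the same for the moment, N m; "gripper_width": finger opening in m; "grip_force": force on a finger pad.
Only numpy, scipy, OpenCV 4.12 (cv2) and the standard library are available. Lean on these libraries where they do the work, as an engineer would, in place of code of your own. Each camera call takes 0.05 s, during which the arm holds its last target. There are 200 camera calls.

## Working session

There is one attempt and no reset: what is moved stays moved. The work goes in short steps, Python scripts to look and compute and a tool call to move; the robot and the scene stay as the last step left them, time stands still between calls to the robot, and variables do not carry over. Pictures are saved under pics/ and viewed, at most 10 in all, crops included, and the job is handed in when it is done.

Besides the shell and the picture viewer there is one more tool, called as a command line: name --argument value ..., lists and objects as JSON in quotes. carry_out: Moves the arm, as the interface text tells. Its arguments: {"type":"object","properties":{"increments":{"type":"array"},"fingers":{"type":"number"},"newtons":{"type":"number"}},"required":["increments"]}

```bash
mkdir -p pics
cat > h.py <<'E'
import numpy as np, cv2, json
from bench import robot, capture
def snap(n,f):
    c=capture(n); cv2.imwrite(f'pics/{f}.png',c['pixels'][:,:,::-1]); np.savez(f'pics/{f}.npz',**{k:np.array(c[k]) for k in 'KRt'}); return c
def ray(f,u,v):
    c=np.load(f'pics/{f}.npz'); d=c['R'].T@np.linalg.inv(c['K'])@[u,v,1]; return -c['R'].T@c['t'],d/np.linalg.norm(d)
def tri(*obs):
    A=np.zeros((3,3));b=np.zeros(3)
    for f,u,v in obs:
        o,d=ray(f,u,v);P=np.eye(3)-np.outer(d,d);A+=P;b+=P@o
    X=np.linalg.solve(A,b)
    return X,[np.linalg.norm((np.eye(3)-np.outer(d,d))@(X-o)) for o,d in (ray(*q) for q in obs)]
def atz(f,u,v,z):
    o,d=ray(f,u,v); return o+d*(z-o[2])/d[2]
def proj(f,X):
    c=np.load(f'pics/{f}.npz');p=c['K']@(c['R']@np.array(X)+c['t']);return p[:2]/p[2]
E
python3 - <<'E'
from h import *
for n in('scene','top'):snap(n,n+'0')
s=robot.sense();print(s['clock'],s['tcp_pos'],np.round(s['orientation'],3),s['gripper_width'],s['ft_force'])
E
```

```text
0.1 [ 0.1585162  -0.60395726  0.23056784] [[ 0.967  0.254 -0.001]
 [ 0.254 -0.967  0.002]
 [-0.    -0.002 -1.   ]] 0.0852410056556402 [ 0.80481057 -0.65771624 -0.5795835 ]
```

View pics/scene0.png

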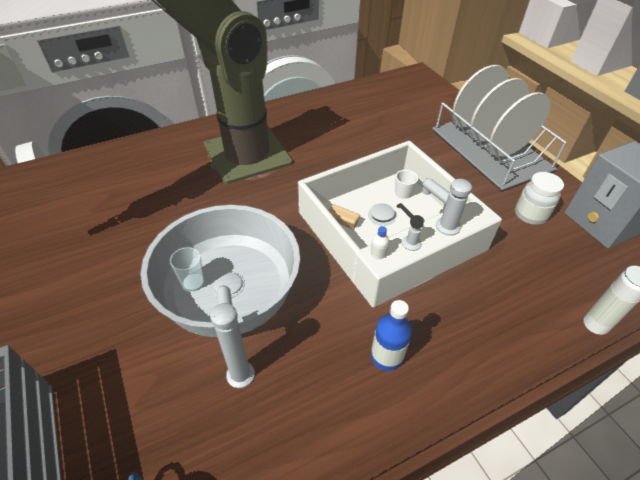

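View pics/top0.png

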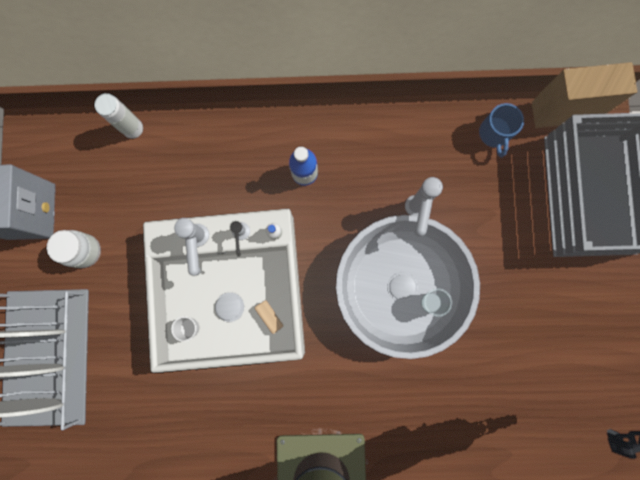

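The scene view shows the laundry plug at about (382,213) and its tap cap at (461,186). In the top view the plug is at (230,306), the cap at (185,228), the soap head at (237,228), the cup at (184,329) and the brush at (267,317).

Run:
```python
from h import *
print('plug',tri(('scene0',382,212),('top0',230,306)))
print('tap',tri(('scene0',461,185),('top0',185,228)))
print('soap',tri(('scene0',417,221),('top0',237,228)))
print('cup rim',tri(('scene0',407,176),('top0',182,329)))
for n,p,z in [('brush',(267,317),.05),('plug',(230,306),.037),('tap',(185,228),.235),('FL',(145,219),.11),('FR',(291,211),.11),('NR',(302,359),.11),('NL',(152,368),.11),('det',(301,155),.18),('wtap',(432,187),.225),('wb',(408,285),.11)]:print(n,atz('top0',*p,z).round(3))
```

```text
plug (array([0.41116901, 0.20796027, 0.03400231]), [np.float64(0.0011231009884596459), np.float64(0.00112310098845963)])
tap (array([0.57320442, 0.26422656, 0.22901438]), [np.float64(0.001648977897640166), np.float64(0.0016489778976402658)])
soap (array([0.57831676, 0.16644722, 0.17509894]), [np.float64(0.0023410345867054014), np.float64(0.0023410345867053207)])
cup rim (array([0.36059088, 0.31029613, 0.07452049]), [np.float64(0.0005366656738787782), np.float64(0.0005366656738786124)])
brush [0.383 0.117 0.05 ]
plug [0.411 0.206 0.037]
tap [0.571 0.261 0.235]
FL [0.614 0.387 0.11 ]
FR [0.622 0.051 0.11 ]
NR [0.29  0.034 0.11 ]
NL [0.278 0.368 0.11 ]
det [0.733 0.022 0.18 ]
wtap [ 0.643 -0.249  0.225]
wb [ 0.446 -0.207  0.11 ]
```

```bash
cat >> h.py <<'E'
def inc(*P):
    s=robot.sense();R=np.array(s['orientation']);
    for p in P: print(p,(R.T@(np.array(p)-s['tcp_pos'])/.03).round(2))
E
python3 -c "
from h import *
inc((.2,-.6,.36),(.45,-.25,.38),(.41,.207,.30))"
```

```text
(0.2, -0.6, 0.36) [ 1.37  0.22 -4.31]
(0.45, -0.25, 0.38) [12.39 -8.95 -4.97]
(0.41, 0.207, 0.3) [ 14.97 -24.02  -2.28]
```

carry_out --increments '[[[0.5,0.1,-1.5],[0,0,0]],[[1.0,0.2,-3],[0,0,0]],[[1.4,0.2,-4.3],[0,0,0]],[[2.5,-0.7,-4.4],[0,0,0]],[[3.7,-1.7,-4.5],[0,0,0]],[[4.9,-2.7,-4.6],[0,0,0]],[[6.1,-3.7,-4.7],[0,0,0]],[[7.3,-4.7,-4.8],[0,0,0]],[[8.5,-5.7,-4.8],[0,0,0]],[[9.7,-6.7,-4.9],[0,0,0]],[[10.9,-7.7,-5],[0,0,0]],[[12.4,-9,-5],[0,0,0]],[[12.4,-9,-5],[0,0,0]],[[12.4,-9,-5],[0,0,0]]]' --fingers 0 --newtons 20

```text
clock: 1.85
tcp_pos: [0.4495, -0.2491, 0.3809]
orientation: [[0.967, 0.254, -0.001], [0.254, -0.967, -0.0], [-0.001, 0.0, -1.0]]
ft_force: [-0.3, -0.5, 0.5]
gripper_width: -0.0001
grip_force: 0.0
```

```bash
python3 -c "
from h import *
s=robot.sense();print(s['clock'],s['tcp_pos'],s['q'],s['gripper_width'])
inc((.41,.207,.28))"
```

```text
1.85 [ 0.44948578 -0.24912807  0.38094208] [ 0.60579716  0.38301493 -0.28471422  1.66181972  0.1180786   1.11463168
 -1.02528717] -0.0001175524136285114
(0.41, 0.207, 0.28) [  2.6  -15.04   3.36]
```

carry_out --increments '[[[0.2,-1.3,0],[0,0,0]],[[0.4,-2.6,0],[0,0,0]],[[0.6,-3.9,0],[0,0,0]],[[0.8,-5.2,0],[0,0,0]],[[1.1,-6.5,0],[0,0,0]],[[1.4,-7.8,0.2],[0,0,0]],[[1.6,-9.1,0.6],[0,0,0]],[[1.8,-10.4,1.1],[0,0,0]],[[2.0,-11.7,1.7],[0,0,0]],[[2.2,-13,2.3],[0,0,0]],[[2.4,-14.2,2.9],[0,0,0]],[[2.6,-15,3.4],[0,0,0]],[[2.6,-15,3.4],[0,0,0]],[[2.6,-15,3.4],[0,0,0]]]'

```text
clock: 3.6
tcp_pos: [0.4118, 0.2042, 0.2793]
orientation: [[0.968, 0.251, 0.0], [0.251, -0.968, -0.001], [-0.0, 0.001, -1.0]]
ft_force: [-0.8, -0.1, -0.4]
gripper_width: 0.0002
grip_force: 0.0
```

```bash
python3 -c "
from h import *
snap('wrist','w1')
s=robot.sense();print(s['clock'],s['tcp_pos'],s['q'],s['ft_force'])
for p in [(.411,.207,.036),(.572,.263,.235),(.578,.166,.183)]:print(proj('w1',p))"
```

```text
3.65 [0.41184315 0.20423857 0.27956785] [-0.27694109  0.42586333 -0.41487101  1.97123688  0.23805152  0.79140676
 -2.14457721] [-0.39362082  1.23914979  0.32352874]
[319.56414041 205.41203715]
[ 284.1300189  -102.88949727]
[457.30029181  -5.76545868]
```

View pics/w1.png

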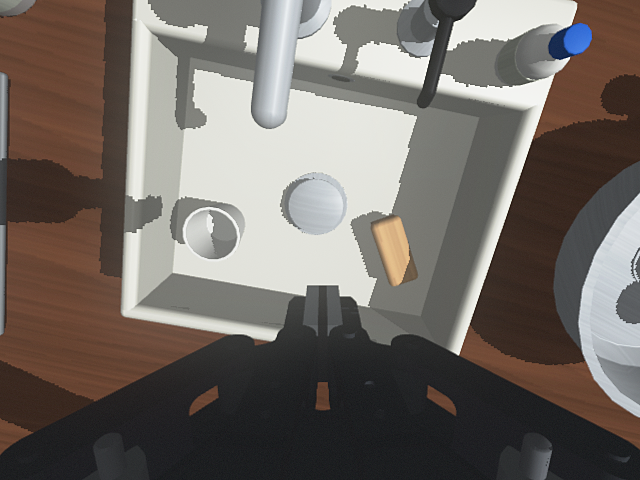

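The wrist view shows the plug at (317,205), where I predicted (319.6,205.4), so the position holds to about 2 mm. The spout tip is at (268,125). I still need to check whether the wrist camera clears the spout.

```bash
python3 -c "
from h import *
s=robot.sense();R=np.array(s['orientation']);o,_=ray('w1',0,0)
print('cam in tool',R.T@(o-s['tcp_pos']))
for z in(.16,.18):
  p=atz('w1',268,122,z);print(p,R.T@(p-s['tcp_pos']))
print(atz('w1',317,205,.036))
inc((.407,.206,.06),(.407,.206,.03))"
```

```text
cam in tool [ 0.06987704 -0.00052733 -0.14317487]
[0.48100992 0.26156273 0.16      ] [ 0.08130283 -0.03828775  0.11954275]
[0.48087756 0.25858496 0.18      ] [ 0.08043316 -0.03541362  0.09954606]
[0.41073818 0.20983561 0.036     ]
(0.407, 0.206, 0.06) [-0.14 -0.11  7.32]
(0.407, 0.206, 0.03) [-0.14 -0.11  8.32]
```

The camera sits at tool x +70 mm. With the fingers on the plug it would be right beside the spout, so I'll turn the tool about 105° to point it to the robot's right.

carry_out --increments '[[[0,0,0],[0,0,1.2]],[[0,0,0],[0,0,2.4]],[[0,0,0],[0,0,3.6]],[[0,0,0],[0,0,4.8]],[[0,0,0],[0,0,6.0]],[[0,0,0],[0,0,7.2]],[[0,0,0],[0,0,8.4]],[[0,0,0],[0,0,9.6]],[[0,0,0],[0,0,10.8]],[[0,0,0],[0,0,12]],[[0,0,0],[0,0,13]],[[0,0,0],[0,0,13]],[[0,0,0],[0,0,13]]]'

```text
clock: 5.28
tcp_pos: [0.4113, 0.2055, 0.2795]
orientation: [[0.013, -1.0, -0.0], [-1.0, -0.013, 0.001], [-0.001, 0.0, -1.0]]
ft_force: [0.4, -0.3, -0.1]
gripper_width: 0.0001
grip_force: 0.0
```

```bash
python3 -c "
from h import *
s=robot.sense();print(s['q'],s['ft_force'])
inc((.405,.206,.10),(.405,.206,.05),(.405,.206,.035),(.405,.206,.027))"
```

```text
[-1.25686713  0.76931628  1.33466501  2.01385897 -0.86309013  1.09896789
 -2.64892448] [ 0.40395886 -0.32609548 -0.09932379]
(0.405, 0.206, 0.1) [-0.01  0.21  5.98]
(0.405, 0.206, 0.05) [-0.01  0.21  7.65]
(0.405, 0.206, 0.035) [-0.01  0.21  8.15]
(0.405, 0.206, 0.027) [-0.01  0.21  8.42]
```

That turn pushed joint 7 to its limit (-2.65). I'll turn back the other way, so the camera ends up pointing towards the robot's left and rear.

carry_out --increments '[[[0,0,0],[0,0,-1.2]],[[0,0,0],[0,0,-2.4]],[[0,0,0],[0,0,-3.6]],[[0,0,0],[0,0,-4.8]],[[0,0,0],[0,0,-6.0]],[[0,0,0],[0,0,-7.2]],[[0,0,0],[0,0,-8.4]],[[0,0,0],[0,0,-9.6]],[[0,0,0],[0,0,-10.8]],[[0,0,0],[0,0,-12]],[[0,0,0],[0,0,-13]]]'

```text
clock: 6.65
tcp_pos: [0.4115, 0.2064, 0.2806]
orientation: [[0.965, 0.261, 0.002], [0.261, -0.965, 0.004], [0.003, -0.003, -1.0]]
ft_force: [-0.6, -0.0, 0.3]
gripper_width: 0.0003
grip_force: 0.0
```

carry_out --increments '[[[0,0,0],[0,0,-1.2]],[[0,0,0],[0,0,-2.4]],[[0,0,0],[0,0,-3.6]],[[0,0,0],[0,0,-4.8]],[[0,0,0],[0,0,-6.0]],[[0,0,0],[0,0,-7.2]],[[0,0,0],[0,0,-8.4]],[[0,0,0],[0,0,-9.6]],[[0,0,0],[0,0,-10.8]],[[0,0,0],[0,0,-12]],[[0,0,0],[0,0,-13.2]],[[0,0,0],[0,0,-14.4]],[[0,0,0],[0,0,-15]],[[0,0,0],[0,0,-15]],[[0,0,0],[0,0,-15]]]'

```text
clock: 8.52
tcp_pos: [0.4114, 0.2062, 0.2802]
orientation: [[-0.703, 0.711, 0.002], [0.711, 0.703, 0.002], [-0.0, 0.003, -1.0]]
ft_force: [-0.1, -1.0, 0.1]
gripper_width: 0.0001
grip_force: 0.0
```

```bash
python3 -c "
from h import *
s=robot.sense();print(s['q'],s['ft_force'])
inc((.405,.206,.10),(.405,.206,.05),(.405,.206,.035),(.405,.206,.027))"
```

```text
[-0.66176571  0.40689148  0.14113763  1.98928815 -0.0823386   0.74818232
  0.30769991] [-0.13461419 -1.04427909  0.06497126]
(0.405, 0.206, 0.1) [ 0.15 -0.17  6.01]
(0.405, 0.206, 0.05) [ 0.15 -0.18  7.67]
(0.405, 0.206, 0.035) [ 0.15 -0.18  8.17]
(0.405, 0.206, 0.027) [ 0.15 -0.18  8.44]
```

Good posture. Now I'll descend to just above the plug.

carry_out --increments '[[[0.1,-0.1,1],[0,0,0]],[[0.1,-0.2,2],[0,0,0]],[[0.1,-0.2,3],[0,0,0]],[[0.1,-0.2,4],[0,0,0]],[[0.1,-0.2,5],[0,0,0]],[[0.1,-0.2,6],[0,0,0]],[[0.1,-0.2,6.8],[0,0,0]],[[0.1,-0.2,7.5],[0,0,0]],[[0.1,-0.2,7.7],[0,0,0]],[[0.1,-0.2,7.7],[0,0,0]]]'

```text
clock: 9.78
tcp_pos: [0.4049, 0.2042, 0.0485]
orientation: [[-0.703, 0.711, 0.0], [0.711, 0.703, 0.0], [-0.0, 0.0, -1.0]]
ft_force: [0.8, 0.4, 0.2]
gripper_width: 0.0001
grip_force: 0.0
```

```bash
python3 -c "
from h import *
snap('scene','s2')
print(proj('s2',(.411,.208,.036)))
im=cv2.imread('pics/s2.png')[100:300,280:520];cv2.imwrite('pics/s2c.png',cv2.resize(im,None,fx=3,fy=3))"
```

```text
[381.61712746 211.41393254]
```

View pics/s2c.png

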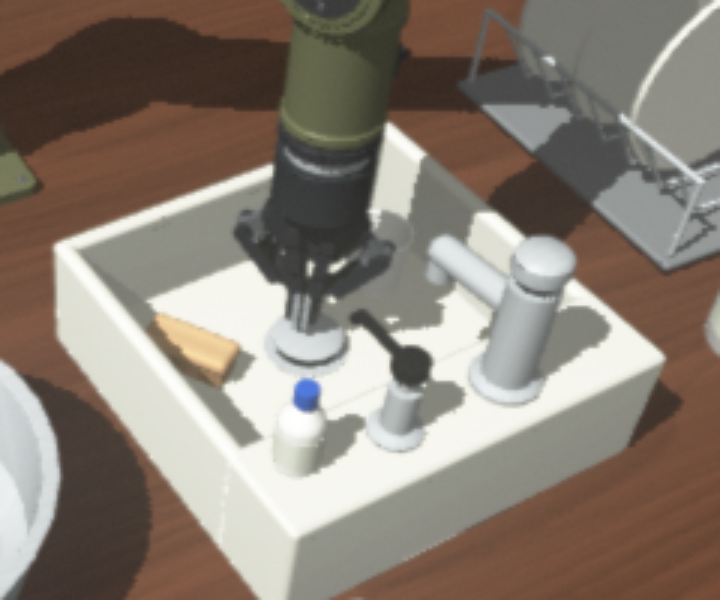

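The fingers are just above the plug at crop pixel (308,330), well clear of the spout, cup and brush. Next I'll press slowly.

carry_out --increments '[[[0,0,0.1],[0,0,0]],[[0,0,0.2],[0,0,0]],[[0,0,0.27],[0,0,0]],[[0,0,0.34],[0,0,0]],[[0,0,0.4],[0,0,0]],[[0,0,0.46],[0,0,0]],[[0,0,0.52],[0,0,0]],[[0,0,0.52],[0,0,0]]]'

```text
clock: 10.82
tcp_pos: [0.4048, 0.2041, 0.0325]
orientation: [[-0.704, 0.711, -0.0], [0.711, 0.704, -0.0], [-0.0, -0.0, -1.0]]
ft_force: [0.3, 0.7, 1.1]
gripper_width: -0.0001
grip_force: 0.3
```

carry_out --increments '[[[0,0,0.04],[0,0,0]],[[0,0,0.08],[0,0,0]],[[0,0,0.11],[0,0,0]],[[0,0,0.11],[0,0,0]]]'

```text
clock: 11.32
tcp_pos: [0.4048, 0.2041, 0.0294]
orientation: [[-0.704, 0.711, 0.0], [0.711, 0.704, -0.0], [-0.0, 0.0, -1.0]]
ft_force: [-0.3, 0.2, 3.3]
gripper_width: -0.0002
grip_force: 1.3
```

carry_out --increments '[[[0,0,0.03],[0,0,0]],[[0,0,0.06],[0,0,0]],[[0,0,0.06],[0,0,0]],[[0,0,0.06],[0,0,0]]]'

```text
clock: 11.82
tcp_pos: [0.4048, 0.2041, 0.029]
orientation: [[-0.704, 0.711, 0.001], [0.711, 0.704, 0.001], [-0.0, 0.001, -1.0]]
ft_force: [-1.8, -0.2, 22.0]
gripper_width: -0.0
grip_force: 10.7
```

The plug is on its firm stop: 22 N at z 0.029, which matches the shut height. Now I'll lift straight up and move over the tap.

carry_out --increments '[[[0,0,-0.5],[0,0,0]],[[0,0,-1.5],[0,0,0]],[[0,0,-2.7],[0,0,0]],[[0,0,-4],[0,0,0]],[[0,0,-5.3],[0,0,0]],[[0,0,-6.6],[0,0,0]],[[0,0,-7.9],[0,0,0]],[[0,0,-8.7],[0,0,0]],[[0,0,-9],[0,0,0]],[[0,0,-9],[0,0,0]]]'

```text
clock: 13.08
tcp_pos: [0.4045, 0.204, 0.2975]
orientation: [[-0.704, 0.711, -0.0], [0.711, 0.704, -0.0], [0.0, -0.0, -1.0]]
ft_force: [0.2, -0.5, -2.0]
gripper_width: 0.0001
grip_force: 0.0
```

```bash
python3 -c "
from h import *
s=robot.sense();print(s['tcp_pos'])
inc((.572,.262,.295),(.572,.262,.245))"
```

```text
[0.404531   0.20400212 0.29745907]
(0.572, 0.262, 0.295) [-2.55  5.33  0.08]
(0.572, 0.262, 0.245) [-2.55  5.33  1.75]
```

carry_out --increments '[[[-0.5,1,0],[0,0,0]],[[-1,2.1,0],[0,0,0]],[[-1.5,3.2,0],[0,0,0]],[[-2,4.3,0],[0,0,0]],[[-2.55,5.3,0],[0,0,0]],[[-2.55,5.3,0.5],[0,0,0]],[[-2.55,5.3,1.0],[0,0,0]],[[-2.55,5.3,1.4],[0,0,0]],[[-2.55,5.3,1.6],[0,0,0]],[[-2.55,5.3,1.6],[0,0,0]]]'

```text
clock: 14.32
tcp_pos: [0.5711, 0.2615, 0.2493]
orientation: [[-0.704, 0.711, -0.001], [0.711, 0.704, -0.0], [0.0, -0.001, -1.0]]
ft_force: [-0.4, -1.4, 0.3]
gripper_width: -0.0
grip_force: 0.0
```

```bash
python3 -c "
from h import *
for n in('scene','top'):snap(n,n+'3')
a=cv2.imread('pics/scene3.png')[120:280,340:520];b=cv2.imread('pics/top3.png')[190:350,120:320]
cv2.imwrite('pics/m3.png',np.hstack([cv2.resize(a,(396,352)),cv2.resize(b,(400,352))]))"
```

```text
(no output)
```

View pics/m3.png

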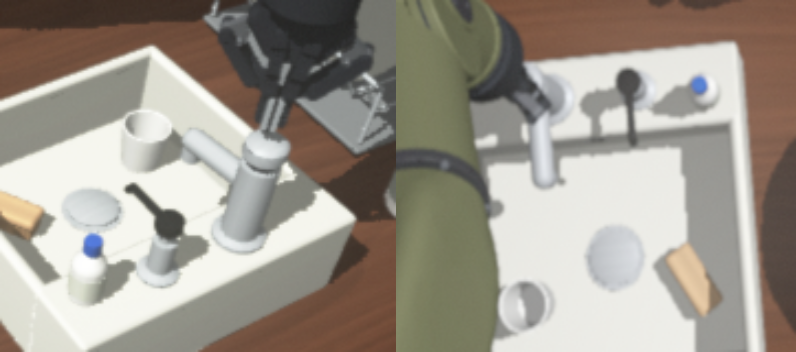

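The fingertips are centred over the cap at crop pixel (270,130), the plug sits low, and the cup, brush and bottle haven't moved. Now I'll press the cap.

carry_out --increments '[[[0,0,0.15],[0,0,0]],[[0,0,0.3],[0,0,0]],[[0,0,0.4],[0,0,0]],[[0,0,0.48],[0,0,0]],[[0,0,0.56],[0,0,0]],[[0,0,0.63],[0,0,0]],[[0,0,0.7],[0,0,0]],[[0,0,0.7],[0,0,0]],[[0,0,0.7],[0,0,0]]]'

```text
clock: 15.55
tcp_pos: [0.5716, 0.2616, 0.2288]
orientation: [[-0.704, 0.711, 0.0], [0.711, 0.704, 0.0], [-0.0, 0.0, -1.0]]
ft_force: [-1.5, -0.1, 3.0]
gripper_width: 0.0
grip_force: 1.9
```

carry_out --increments '[[[0,0,0.04],[0,0,0]],[[0,0,0.07],[0,0,0]],[[0,0,0.09],[0,0,0]],[[0,0,0.09],[0,0,0]],[[0,0,0.09],[0,0,0]]]'

```text
clock: 16.18
tcp_pos: [0.5716, 0.2617, 0.2267]
orientation: [[-0.704, 0.711, 0.001], [0.711, 0.704, 0.0], [-0.0, 0.001, -1.0]]
ft_force: [-3.0, -1.4, 9.9]
gripper_width: -0.0001
grip_force: 4.6
```

The cap is on its stop: 9.9 N at z 0.2267. Withdrawing upward.

carry_out --increments '[[[0,0,-0.3],[0,0,0]],[[0,0,-0.7],[0,0,0]],[[0,0,-1.4],[0,0,0]],[[0,0,-2.3],[0,0,0]],[[0,0,-3.2],[0,0,0]],[[0,0,-4],[0,0,0]],[[0,0,-4],[0,0,0]],[[0,0,-4],[0,0,0]]]'

```text
clock: 17.18
tcp_pos: [0.5711, 0.2614, 0.345]
orientation: [[-0.704, 0.711, -0.001], [0.711, 0.704, -0.001], [0.0, -0.001, -1.0]]
ft_force: [-0.3, 0.1, 0.4]
gripper_width: -0.0003
grip_force: 0.0
```

```bash
python3 -c "
from h import *
snap('scene','s4')
a=cv2.imread('pics/s4.png')[120:280,340:520];b=cv2.imread('pics/scene0.png')[120:280,340:520]
cv2.imwrite('pics/m4.png',np.hstack([cv2.resize(x,(396,352)) for x in(b,a)]))"
```

```text
(no output)
```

View pics/m4.png

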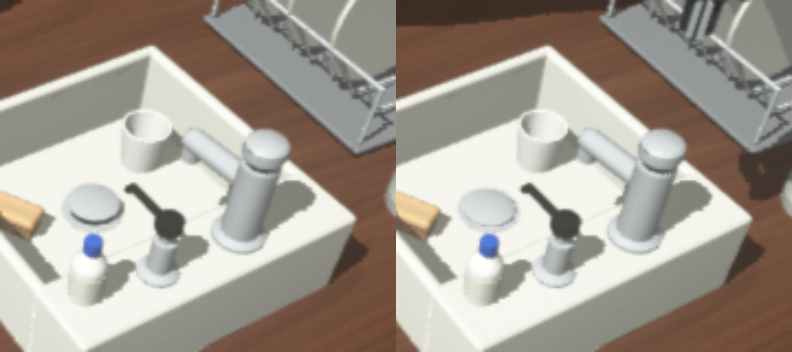

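Comparing before (left) and after (right), the plug is flush at (487,208), the cap is back up at (662,148), and nothing else has moved. Handing in.

```bash
python3 -c "
from h import *
print(robot.hand_in())"
```

```text
the job is handed in; nothing more can be done
None
```

The laundry basin's plug is pressed shut, its tap cap was then pressed to its stop and is back up, the arm is withdrawn, and the job was handed in with no verdict shown.

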